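# Bring the dressing stick to the honing wheel

### The job

Get the flat honing machine ready for dressing its wheel: slide the dresser carriage along its rail, by its black knob, fully home against the stop over the wheel, then take the dressing stick out of its wooden block and pass it upright down through the carriage's square window until it stands on the wheel. Finish still gripping the stick there, pressing it lightly on the wheel (about 10 N; do not ram it), and do not let go. Leave the tin, the clipper and the screwdriver where they lie.

Things in the scene. Friction and masses are not known exactly. Their poses are not given: they have to be found in the camera images.
- honer: Flat honing machine, fixed, green casting 52 mm high. Origin on the table under the axis of its horizontal pink wheel; x points from its front panel (red switch) to the rail at its back (x = 88 mm), y to the left seen from the front. Casting: x -82..103, y -83..153 mm. A ring of radius 72 mm, 67 mm high, surrounds the wheel; flange and nut in the wheel's middle reach 90 mm.
- hone_wheel: The pink honing wheel of the machine, fixed, diameter 125 mm, 16 mm thick; origin at the centre of its underside, 56 mm above the table, so that its top face is 72 mm above the table.
- carriage (a joint): Position of the dresser carriage along the rail in m: 0 = outer parking end (left, beside the wheel), 0.070 = against the stop, window over the wheel. It grows as the carriage moves along the machine's -y. It stays where it is left; about 4 N of friction, 0.5 kg.
- window (a point): Centre of the carriage's square window at its mouth, 98 mm above the table. It goes down right through, 24 x 24 mm (2 mm wider than the stick), sides along the machine's x and y; lower 12 mm straight, upper 6 mm bevelled, 36 x 36 mm at the mouth. Block round it 52 x 52 mm. With the carriage home it stands 42 mm to +y of the wheel's axis, and the wheel's face is 26 mm below the mouth.
- knob (a point): Middle of the round black knob on the carriage's nose, 50 mm in front (-x) of the window's axis: diameter 20 mm, from 96 to 120 mm above the table; this point 108 mm. The nose under it is 30 mm wide with its top at 92 mm. Pinch it from above, fingers on its +y and -y sides, or push it sideways.
- stick_block: Wooden block 52 x 92 mm, 45 mm high, fixed; origin at the centre of its underside, long side along its y axis. The stick's 26 mm square socket, 37 mm deep, lies 20 mm towards +y of its centre; a steel bush 30 mm high and 27 mm wide stands on the block 22 mm towards -y.
- dressing_stick: Grey-green abrasive stick, 22 x 22 x 130 mm, 0.16 kg, standing loosely upright in the block, its own y axis up, its x axis along the block's x, 93 mm of it above the block. Origin: middle of one long side face. Grip it near its top (uppermost 45 mm) on two opposite sides, so that the fingers stay clear above the carriage.
- stick_foot (a point): Centre of the stick's lower end face (starts 8 mm above the table).
- stick_top (a point): Centre of the stick's upper end face.
- paste_tin: Loose bystander: round tin, 60 mm wide and 24 mm high, at the front of the table.
- clipper_grey: Loose bystander: grey hair clipper, 46 x 174 x 38 mm, lying at the front right.
- driver_red: Loose bystander: screwdriver with red handle, 190 mm long, lying in front of the grey bench grinder. The grey bench grinder (about 260 mm tall, fixed) stands to the right of the honing machine.

How it is judged:
By the outcome, as a careful person would: the job done as asked, in the order asked, and still so for the second after the job is handed in, while the arm keeps its last pose, push and grip.
It also fails if it takes over 67 s, if anything falls off the work surface, if the arm or the gripper's body presses on something with over 40 N, if the wrist force passes 120 N, or if a joint passes its speed limit or range.

### The arm

A 6-joint arm with a two-finger parallel gripper is mounted at the origin on a cart in front of the work surface, level with it; the furniture and walls round the work are solid. World frame = base frame: x ahead of the robot, y to its left, z up, the work surface at z = 0. Lengths are in m, angles in degrees, forces in N, time in s.
With the tool pointing down it reaches from about 0.25 to 0.725 m from the base axis. Payload 9.7 kg.
Tool frame: the origin (TCP) lies between the finger pads; the fingertips stand 22 mm ahead of it and the grasp point (between the pads) lies 3 mm ahead of it; z points along the fingers, y is the line along which they close (so a half turn about z gives the same grasp; the last joint's range is limited). The gripper opens to 85 mm and grips with 20 to 120 N. Pads are 22 mm wide; open, the fingers measure 114 mm over their backs; the gripper's body (76 mm by 85 mm) begins 54 mm behind the grasp point. The pads swing forward as they close: fully open they stand 13 mm farther back than shut.
Start: joints at [-74.599, 4.979, 10.078, 95.1, 0, 90], TCP at [0.146, -0.53, 0.253] pointing down, gripper open.
Joint ranges: [-179.16, 179.16], [-48.56, 103.87], [-65.8, 70.77], [-126.05, 130.52], [-82.76, 87.17], [-180, 180]. Speed limits (degrees/s): [127.2, 127.2, 147.25, 180, 180, 180].

### API

Orientations are given as [roll, pitch, yaw] about the fixed x, y, z axes, in that order (R = Rz(yaw) Ry(pitch) Rx(roll)).
In Python, from workcell import bot, viewer, finder gives the robot as it stands.
- The arm moves only by the tool move_arm, never from a script. Its arguments are lists of equal length, an entry for each row: "offset": the shift along the tool's x, y, z in cm, a list of three; "twist": the turn, a rotation vector about the tool's x, y, z in rad, a list of three; "grip": the opening, from 0 (shut) to 1 (fully open). In form: {"offset": [[x, y, z], ...], "twist": [[ax, ay, az], ...], "grip": [grip, ...]}. A call has 1 to 5 rows; each row shifts and turns the commanded pose from where the row before left it, along the tool's axes as they then stand; what a row does not reach is not made up. A row lasts 1/10 s, in which the tool goes at most 50 mm and 8.59 degrees, less where a joint would pass 70% of its speed; a pose out of reach is approached as far as the arm can. A call is refused whole if a number of a shift passes 5 or a number of a turn 0.15, either way. A call with a gripper value outside its range is refused whole. The fingers move at their own pace and stop on an object; "force" is the grip in N (left out, the last holds). Time passes only in rows, so rows that do not move let the fingers close. It gives the time, the measured TCP pose, the force, the opening and the grip force at its end, in the units of the state.
- bot.get_obs(): the state, without advancing time (a new reading comes with each control period).
- viewer.camera(name): name is "scene" or "top" or "wrist"; returns a dict with "color" (420x560x3 uint8, red, green, blue), "depth" (420x560 float32, m along the optical axis (not along the pixel's ray), 0 where there is no reading), "vfov" (degrees; the focal length in pixels is half the picture's height over the tangent of half this angle, whatever the lens; pixels are square), "cx", "cy" (the principal point, pixels), "k1" (the pictures are not rectified: a ray, as slopes to the right and down, at radius r is drawn at 1 + k1 r^2 times it, then the intrinsics apply), "position" and "attitude" of the camera in the world; the wrist camera has in their place "tool_from_camera" (4x4, takes a point from camera to tool coordinates, whose origin is the TCP and whose axes are the flange's). Camera axes: x right, y down, z forward; pixel columns grow to the right and rows downward; lengths in m; the calibration is good to about 2 mm. A picture is of the moment at which its call begins: read the wrist's pose just before it.
- bot.job_done(): hands the job in; it is judged then, once.
Trained networks look in a picture, given as the dict that the camera call returned (one of the last four; its "shot" number tells which), for a name from the list of things; names that differ only in an ending like _2 or _b are one class to them, and where a whole thing is asked for, a point or a joint stands for the part that bears it (a point fixed in the world has none). Each returns a list of dicts, best first, with "p" (0 to 1); they miss things now and then, are a little off and sometimes report something else, mostly with a low value. They report only what shows in the picture. A call takes as long as a camera call.
- finder.boxes_of(picture, thing): "position" ([column, row] in pixels, amid what is visible of it).
- finder.pinpoint(picture, thing): "position" ([column, row] in pixels: a listed point, or the origin of a listed thing).
The state is a dict: "time": time; "q": joint angles; "qd": joint speeds; "joint_efforts": joint torques, N m; "ee_pos": TCP position; "tcp_rot": TCP orientation; "wrist_force": force on the tool from outside, world axes, zero at the start; "torque": the same for the moment, N m; "opening": finger opening in m; "grasp_force": force on a finger pad.
Only numpy, scipy, OpenCV 4.12 (cv2) and the standard library are available. Lean on these libraries where they do the work, as an engineer would, in place of code of your own. Each camera call takes 0.05 s, during which the arm holds its last target. There are 200 camera calls.

## Working session

There is one attempt and no reset: what is moved stays moved. The work goes in short steps, Python scripts to look and compute and a tool call to move; the robot and the scene stay as the last step left them, time stands still between calls to the robot, and variables do not carry over. Pictures are saved under pics/ and viewed, at most 10 in all, crops included, and the job is handed in when it is done.

Besides the shell and the picture viewer there is one more tool, called after "Emit:" by a JSON object that holds its "api" and its "payload". move_arm: Moves the arm, as the interface text tells. Its arguments: {"type":"object","properties":{"offset":{"type":"array","items":{"type":"array","items":{"type":"number"}}},"twist":{"type":"array","items":{"type":"array","items":{"type":"number"}}},"grip":{"type":"array","items":{"type":"number"}},"force":{"type":"number"}},"required":["offset","twist","grip"]}

```bash
mkdir -p pics; cat > h.py <<'E'
import numpy as np, cv2
from scipy.spatial.transform import Rotation as R
from workcell import bot, viewer, finder
def cam(name):
    o=bot.get_obs(); p=viewer.camera(name); p['obs']=o; return p
def T(p):
    M=np.eye(4)
    if 'tool_from_camera' in p:
        o=p['obs']; M[:3,:3]=R.from_euler('xyz',o['tcp_rot'],degrees=True).as_matrix(); M[:3,3]=o['ee_pos']
        return M@np.array(p['tool_from_camera'])
    a=np.array(p['attitude'])
    M[:3,:3]=a if a.shape==(3,3) else R.from_euler('xyz',a,degrees=True).as_matrix(); M[:3,3]=p['position']; return M
def slope(p,uv):
    f=210/np.tan(np.radians(p['vfov'])/2)
    K=np.array([[f,0,p['cx']],[0,f,p['cy']],[0,0,1]])
    return cv2.undistortPoints(np.array([[uv]],float),K,np.array([p['k1'],0,0,0.]))[0,0]
def at_z(p,uv,z):
    M=T(p); d=M[:3,:3]@np.r_[slope(p,uv),1]; return M[:3,3]+d*(z-M[2,3])/d[2]
def at_depth(p,uv):
    u,v=np.round(uv).astype(int); d=p['depth'][v,u]; return (T(p)@np.r_[np.r_[slope(p,uv),1]*d,1])[:3]
def save(p,n): cv2.imwrite('pics/'+n+'.png',p['color'][:,:,::-1])
E
cat > a.py <<'E'
from h import *
np.set_printoptions(precision=4,suppress=True)
print(bot.get_obs())
Z={'window':.098,'knob':.108,'stick_top':.138,'stick_foot':.008,'honer':0,'hone_wheel':.056,'stick_block':0,'dressing_stick':.073}
for c in ['scene','top']:
    p=cam(c); save(p,c+'1'); print(c,{k:v for k,v in p.items() if k not in('color','depth','obs')})
    for n,z in Z.items():
        for r in finder.pinpoint(p,n)[:2]:
            print(n,round(r['p'],2),r['position'],at_z(p,r['position'],z),at_depth(p,r['position']))
E
python3 a.py
```

```text
{'time': 0.0, 'q': array([-74.5992,   5.0091,  10.0332,  95.1004,   0.0024,  90.0017]), 'qd': array([-0.0501,  0.1008, -0.0082, -0.0976, -0.1438, -0.0473]), 'joint_efforts': array([  0.0023, -52.039 ,  46.4803,   0.0164,  -0.    ,  -0.    ]), 'ee_pos': array([ 0.146 , -0.53  ,  0.2526]), 'tcp_rot': array([-179.9236,   -0.0024,   15.3991]), 'wrist_force': array([-0.1589, -0.5487,  0.1485]), 'torque': array([ 0.0022,  0.0208, -0.0098]), 'grasp_force': 0.0, 'opening': 0.08545174875912756}
scene {'vfov': 48.47045914344832, 'cx': 274.1562127906746, 'cy': 210.5731491515949, 'k1': 0.04647367893923559, 'position': array([-0.5919,  0.5471,  0.642 ]), 'attitude': array([-113.7824,    1.1933, -116.2418]), 'shot': 1}
window 0.6 [148.9, 232.4] [0.5527 0.3642 0.098 ] [0.5633 0.3625 0.093 ]
knob 0.82 [154.2, 236.7] [0.5002 0.3611 0.108 ] [0.496  0.3618 0.1101]
stick_top 0.64 [208.1, 233.0] [0.3954 0.2511 0.138 ] [0.3915 0.2522 0.14  ]
stick_foot 0.87 [209.9, 276.6] [0.4082 0.2523 0.008 ] [0.3683 0.2641 0.0333]
honer 0.74 [190.9, 256.2] [0.5492 0.2604 0.    ] [0.4737 0.2793 0.0425]
hone_wheel 0.82 [
[... 337 characters left out ...]
-89.9552]), 'shot': 2}
window 0.67 [201.7, 247.6] [0.393  0.2518 0.098 ] [0.3919 0.2486 0.115 ]
window 0.66 [166.0, 183.7] [0.5659 0.3534 0.098 ] [0.5665 0.3541 0.0952]
knob 0.79 [163.8, 205.3] [0.505  0.3541 0.108 ] [0.503  0.3507 0.1204]
stick_top 0.54 [200.4, 245.3] [0.3964 0.2478 0.138 ] [0.3961 0.247  0.1426]
stick_foot 0.44 [208.7, 247.8] [0.3978 0.2485 0.008 ] [0.395  0.2406 0.0544]
honer 0.91 [208.7, 193.3] [0.5579 0.2541 0.    ] [0.5437 0.2409 0.0758]
hone_wheel 0.94 [201.6, 194.0] [0.5454 0.2642 0.056 ] [0.5416 0.2603 0.0764]
stick_block 0.62 [213.6, 247.6] [0.3988 0.2358 0.    ] [0.3961 0.2284 0.0463]
dressing_stick 0.56 [198.7, 246.8] [0.3966 0.2646 0.073 ] [0.3926 0.2522 0.1374]
```

View pics/scene1.png

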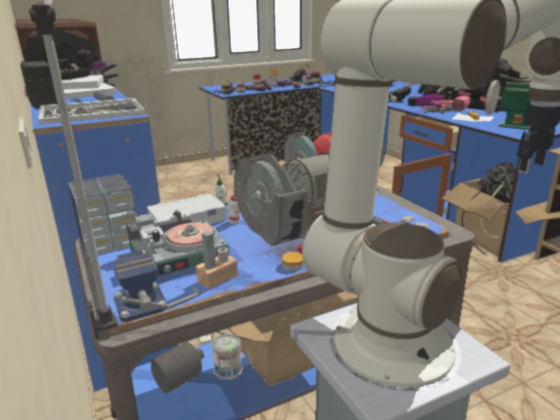

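View pics/top1.png

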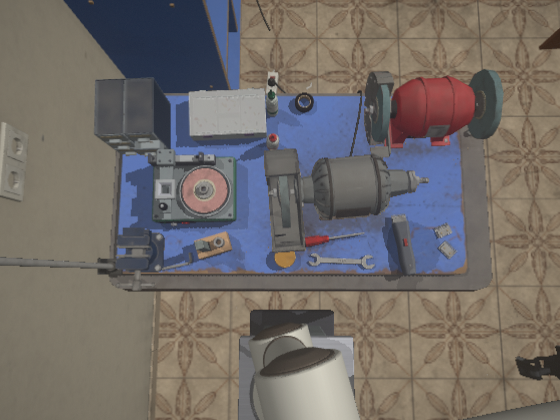

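Scene picture: honer at left (190,240), stick in block (208,245), the tall grinder between arm and honer. Top picture: knob (164,205), window (166,186), wheel (204,190), block (213,245), vice (138,250), grinder (285,200). I go up and swing round in front of the grinder.

Emit:
{"api": "move_arm", "payload": {"offset": [[0, 0, -5], [0, 0, -5], [0, -5, 0], [0, -5, 0], [0, -5, 0]], "twist": [[0, 0, 0.134], [0, 0, 0.134], [0, 0, 0], [0, 0, 0], [0, 0, 0]], "grip": [1, 1, 1, 1, 1]}}

```text
time: 1.4
ee_pos: [0.146, -0.3794, 0.3532]
tcp_rot: [-180.0, -0.0, 0.0]
wrist_force: [0.3, 0.6, 1.7]
opening: 0.0855
grasp_force: 0.0
```

```bash
python3 -c "
from h import *
o=bot.get_obs();print(o['q'],o['ee_pos'],o['tcp_rot'])"
```

```text
[-6.89554377e+01 -1.07608543e+01  6.42621792e+00  1.07194016e+02
  7.05890790e-03  1.11030977e+02] [ 0.14599455 -0.3793562   0.35320203] [-1.79990985e+02 -4.09668282e-03  1.35845284e-02]
```

```bash
cat > plan.py <<'E'
from h import *
import sys
def plan(goal,yaw,n=None):
    o=bot.get_obs(); p=o['ee_pos']; y0=o['tcp_rot'][2]; g=np.array(goal)
    dy=np.radians(yaw-y0); L=np.linalg.norm(g-p)
    n=n or int(max(np.ceil(L/.05),np.ceil(abs(dy)/.149),1)); d=(g-p)/n*100
    print('n',n,'twist z',round(-dy/n,4))
    for i in range(n):
        Rm=R.from_euler('xyz',[180,0,y0+np.degrees(dy)*i/n],degrees=True).as_matrix(); print(list(np.round(Rm.T@d,2)+0.))
    return
if __name__=='__main__': a=list(map(float,sys.argv[1:])); plan(a[:3],a[3],int(a[4]) if len(a)>4 else None)
E
python3 plan.py .45 .28 .40 180 22
```

```text
n 22 twist z -0.1428
[np.float64(1.38), np.float64(-3.0), np.float64(-0.21)]
[np.float64(1.79), np.float64(-2.77), np.float64(-0.21)]
[np.float64(2.17), np.float64(-2.49), np.float64(-0.21)]
[np.float64(2.5), np.float64(-2.15), np.float64(-0.21)]
[np.float64(2.78), np.float64(-1.77), np.float64(-0.21)]
[np.float64(3.01), np.float64(-1.36), np.float64(-0.21)]
[np.float64(3.17), np.float64(-0.92), np.float64(-0.21)]
[np.float64(3.27), np.float64(-0.46), np.float64(-0.21)]
[np.float64(3.3), np.float64(0.01), np.float64(-0.21)]
[np.float64(3.26), np.float64(0.48), np.float64(-0.21)]
[np.float64(3.16), np.float64(0.94), np.float64(-0.21)]
[np.float64(3.0), np.float64(1.38), np.float64(-0.21)]
[np.float64(2.77), np.float64(1.79), np.float64(-0.21)]
[np.float64(2.49), np.float64(2.17), np.float64(-0.21)]
[np.float64(2.15), np.float64(2.5), np.float64(-0.21)]
[np.float64(1.77), np.float64(2.78), np.float64(-0.21)]
[np.float64(1.36), np.float64(3.01), np.float64(-0.21)]
[np.float64(0.92), np.float64(3.17), np.float64(-0.21)]
[np.float64(0.46), np.float64(3.27), np.float64(-0.21)]
[np.float64(-0.01), np.float64(3.3), np.float64(-0.21)]
[np.float64(-0.48), np.float64(3.26), np.float64(-0.21)]
[np.float64(-0.94), np.float64(3.16), np.float64(-0.21)]
```

Emit:
{"api": "move_arm", "payload": {"offset": [[1.4, -3, -0.2], [1.8, -2.8, -0.2], [2.2, -2.5, -0.2], [2.5, -2.1, -0.2], [2.8, -1.8, -0.2]], "twist": [[0, 0, -0.143], [0, 0, -0.143], [0, 0, -0.143], [0, 0, -0.143], [0, 0, -0.143]], "grip": [1, 1, 1, 1, 1]}}

```text
time: 1.9
ee_pos: [0.2157, -0.2287, 0.3635]
tcp_rot: [180.0, -0.0, 41.3]
wrist_force: [1.1, -0.6, 0.2]
opening: 0.0855
grasp_force: 0.0
```

Emit:
{"api": "move_arm", "payload": {"offset": [[3, -1.4, -0.2], [3.2, -0.9, -0.2], [3.3, -0.5, -0.2], [3.3, 0, -0.2], [3.3, 0.5, -0.2]], "twist": [[0, 0, -0.143], [0, 0, -0.143], [0, 0, -0.143], [0, 0, -0.143], [0, 0, -0.143]], "grip": [1, 1, 1, 1, 1]}}

```text
time: 2.4
ee_pos: [0.2844, -0.0774, 0.3736]
tcp_rot: [179.9, 0.0, 82.3]
wrist_force: [0.2, -0.9, -0.1]
opening: 0.0854
grasp_force: 0.0
```

Emit:
{"api": "move_arm", "payload": {"offset": [[3.2, 0.9, -0.2], [3, 1.4, -0.2], [2.8, 1.8, -0.2], [2.5, 2.2, -0.2], [2.1, 2.5, -0.2]], "twist": [[0, 0, -0.143], [0, 0, -0.143], [0, 0, -0.143], [0, 0, -0.143], [0, 0, -0.143]], "grip": [1, 1, 1, 1, 1]}}

```text
time: 2.9
ee_pos: [0.3534, 0.0734, 0.3835]
tcp_rot: [180.0, 0.0, 123.3]
wrist_force: [0.1, 0.6, -0.1]
opening: 0.0851
grasp_force: 0.0
```

Emit:
{"api": "move_arm", "payload": {"offset": [[1.8, 2.8, -0.2], [1.4, 3, -0.2], [0.9, 3.2, -0.2], [0.5, 3.3, -0.2], [0, 3.3, -0.2]], "twist": [[0, 0, -0.143], [0, 0, -0.143], [0, 0, -0.143], [0, 0, -0.143], [0, 0, -0.143]], "grip": [1, 1, 1, 1, 1]}}

```text
time: 3.4
ee_pos: [0.4216, 0.2246, 0.3934]
tcp_rot: [180.0, 0.0, 164.3]
wrist_force: [-0.2, -0.3, 0.3]
opening: 0.0857
grasp_force: 0.0
```

Emit:
{"api": "move_arm", "payload": {"offset": [[-0.5, 3.3, -0.2], [-0.9, 3.2, -0.2], [0, 0, 0]], "twist": [[0, 0, -0.143], [0, 0, -0.143], [0, 0, 0]], "grip": [1, 1, 1]}}

```text
time: 3.7
ee_pos: [0.4499, 0.287, 0.3951]
tcp_rot: [-179.9, -0.1, -179.3]
wrist_force: [0.7, 0.3, -0.6]
opening: 0.0853
grasp_force: 0.0
```

```bash
cat > b.py <<'E'
from h import *
import sys
np.set_printoptions(precision=4,suppress=True)
Z={'window':.098,'knob':.108,'stick_top':.138,'honer':0,'hone_wheel':.056,'stick_block':0}
p=cam('wrist'); save(p,sys.argv[1]); o=p['obs']; print(o['q'],o['ee_pos'],o['tcp_rot']); print(T(p), p['vfov'])
for n,z in Z.items():
    for r in finder.pinpoint(p,n)[:2]:
        print(n,round(r['p'],2),r['position'],at_z(p,r['position'],z),at_depth(p,r['position']))
E
python3 b.py w1
```

```text
[ 32.5247   9.1947  31.179  112.1368   0.0252  31.8421] [0.4499 0.287  0.3951] [-179.9409   -0.1428 -179.3176]
[[-0.0107  0.9622  0.2722  0.381 ]
 [ 0.9999  0.0107  0.0018  0.2854]
 [-0.0012  0.2722 -0.9622  0.5153]
 [ 0.      0.      0.      1.    ]] 65.6744446835068
window 0.96 [330.5, 244.8] [0.5532 0.3568 0.098 ] [0.5724 0.3648 0.0515]
knob 0.84 [333.6, 214.3] [0.5061 0.3569 0.108 ] [0.5024 0.3548 0.12  ]
stick_top 0.87 [250.9, 131.7] [0.4001 0.2525 0.138 ] [0.4001 0.2524 0.1369]
honer 0.92 [256.9, 224.3] [0.5581 0.2486 0.    ] [0.5315 0.2541 0.0775]
hone_wheel 0.67 [258.5, 233.0] [0.5527 0.2549 0.056 ] [0.5424 0.2567 0.0835]
stick_block 0.65 [243.9, 132.1] [0.4077 0.2297 0.    ] [0.4006 0.2445 0.1373]
stick_block 0.63 [260.5, 126.8] [0.3995 0.2554 0.    ] [0.3946 0.2633 0.1356]
```

View pics/w1.png

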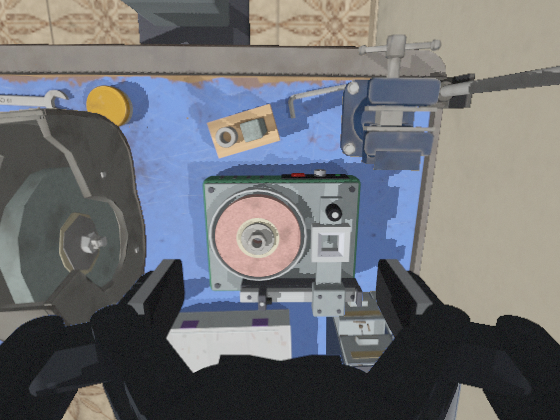

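The wrist view shows the honer square to the world, with knob (334,212), window (331,243) and wheel (258,236). The stick (252,128) stands in the block, which is turned by about 13°. Going above the knob.

Emit:
{"api": "move_arm", "payload": {"offset": [[-1.1, 1.4, 3.9], [-1.1, 1.4, 3.9], [-1.1, 1.4, 3.9], [-1.1, 1.4, 3.9], [-1.1, 1.4, 3.9]], "twist": [[0, 0, 0], [0, 0, 0], [0, 0, 0], [0, 0, 0], [0, 0, 0]], "grip": [0.8, 0.7, 0.6, 0.6, 0.6]}}

```text
time: 4.55
ee_pos: [0.5035, 0.354, 0.2014]
tcp_rot: [180.0, 0.1, -179.8]
wrist_force: [0.4, -0.6, -0.4]
opening: 0.0513
grasp_force: 0.0
```

```bash
python3 b.py w2
```

```text
[35.1145 13.2761 13.6908 90.3474 -0.0007 34.8864] [0.5035 0.354  0.2014] [ 179.9621    0.0556 -179.7719]
[[-0.0028  0.9613  0.2755  0.4342]
 [ 1.      0.0026  0.0013  0.3528]
 [ 0.0005  0.2755 -0.9613  0.3214]
 [ 0.      0.      0.      1.    ]] 65.6744446835068
window 0.94 [281.9, 275.7] [0.553  0.3549 0.098 ] [0.5774 0.3553 0.0521]
knob 0.95 [284.3, 216.7] [0.5027 0.3563 0.108 ] [0.4989 0.3561 0.1197]
stick_top 0.96 [87.1, 43.7] [0.3993 0.253  0.138 ] [0.399  0.2522 0.1364]
stick_top 0.53 [149.5, 79.9] [0.4171 0.2838 0.138 ] [0.4096 0.2536 0.0577]
honer 0.76 [183.4, 233.7] [0.5564 0.2517 0.    ] [0.529  0.2744 0.072 ]
hone_wheel 0.57 [169.6, 252.4] [0.5529 0.2557 0.056 ] [0.5432 0.2636 0.0776]
stick_block 0.72 [150.4, 82.1] [0.4062 0.2325 0.    ] [0.4107 0.2517 0.0513]
```

View pics/w2.png

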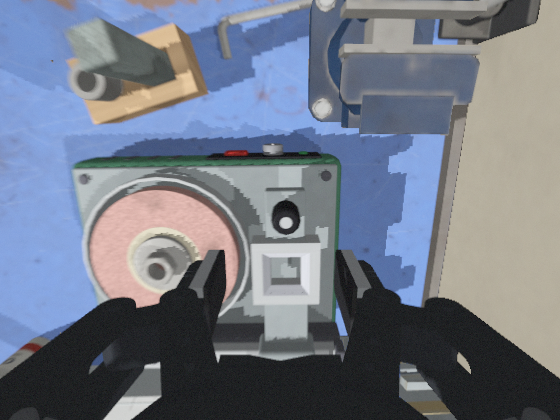

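The knob (285,217) lies between the fingers and the window is at (285,272). Descend and pinch.

Emit:
{"api": "move_arm", "payload": {"offset": [[0, 0.2, 2.5], [0, 0, 2.5], [0, 0, 2], [0, 0, 0.9], [0, 0, 0]], "twist": [[0, 0, 0], [0, 0, 0], [0, 0, 0], [0, 0, 0], [0, 0, 0]], "grip": [0.6, 0.6, 0.6, 0.6, 0.6], "force": 40}}

```text
time: 5.4
ee_pos: [0.5031, 0.3559, 0.1237]
tcp_rot: [180.0, 0.0, -179.7]
wrist_force: [-0.0, 0.0, 0.2]
opening: 0.0513
grasp_force: 0.0
```

Emit:
{"api": "move_arm", "payload": {"offset": [[0, 0, 0], [0, 0, 0], [0, 0, 0], [0, 0, 0], [0, 0, 0]], "twist": [[0, 0, 0], [0, 0, 0], [0, 0, 0], [0, 0, 0], [0, 0, 0]], "grip": [0.3, 0.1, 0, 0, 0]}}

```text
time: 5.9
ee_pos: [0.5038, 0.3567, 0.1252]
tcp_rot: [179.9, 0.1, -179.7]
wrist_force: [0.1, -0.3, 6.4]
opening: 0.0178
grasp_force: 39.3
```

Emit:
{"api": "move_arm", "payload": {"offset": [[0, -0.5, -0.1], [0, -1, 0], [0, -1.2, 0], [0, -1.2, 0], [0, -1, 0]], "twist": [[0, 0, 0], [0, 0, 0], [0, 0, 0], [0, 0, 0], [0, 0, 0]], "grip": [0, 0, 0, 0, 0]}}

```text
time: 6.4
ee_pos: [0.5046, 0.3074, 0.1253]
tcp_rot: [179.9, 0.2, -179.7]
wrist_force: [5.3, 5.2, -0.2]
opening: 0.0179
grasp_force: 39.5
```

Emit:
{"api": "move_arm", "payload": {"offset": [[0, -0.3, 0], [0, -0.3, 0], [0, -0.3, 0]], "twist": [[0, 0, 0], [0, 0, 0], [0, 0, 0]], "grip": [0, 0, 0]}}

```text
time: 6.7
ee_pos: [0.5048, 0.2987, 0.1252]
tcp_rot: [179.9, 0.2, -179.7]
wrist_force: [4.8, 3.8, -0.3]
opening: 0.0179
grasp_force: 39.6
```

Emit:
{"api": "move_arm", "payload": {"offset": [[0, -0.3, 0], [0, -0.3, 0], [0, -0.3, 0]], "twist": [[0, 0, 0], [0, 0, 0], [0, 0, 0]], "grip": [0, 0, 0]}}

```text
time: 7.0
ee_pos: [0.5049, 0.2958, 0.1254]
tcp_rot: [179.1, 0.2, -179.5]
wrist_force: [5.4, 49.9, -11.8]
opening: 0.0179
grasp_force: 41.2
```

Emit:
{"api": "move_arm", "payload": {"offset": [[0, -0.2, 0], [0, -0.2, 0], [0, 0, 0]], "twist": [[0, 0, 0], [0, 0, 0], [0, 0, 0]], "grip": [0, 0, 0]}}

```text
time: 7.3
ee_pos: [0.5049, 0.2955, 0.1254]
tcp_rot: [178.8, 0.2, -179.3]
wrist_force: [7.2, 59.3, -15.4]
opening: 0.0181
grasp_force: 42.1
```

Firm stop reached at y≈0.2955, which matches wheel y + 42 mm. Relax, release, rise and look.

Emit:
{"api": "move_arm", "payload": {"offset": [[0, 0.4, 0], [0, 0.3, 0], [0, 0, 0], [0, 0, 0], [0, 0, 0]], "twist": [[0, 0, 0], [0, 0, 0], [0, 0, 0], [0, 0, 0], [0, 0, 0]], "grip": [0, 0, 0.3, 0.5, 0.6]}}

```text
time: 7.8
ee_pos: [0.5035, 0.2918, 0.1244]
tcp_rot: [-180.0, -0.0, -179.7]
wrist_force: [-0.8, -0.9, 0.0]
opening: 0.0513
grasp_force: 0.0
```

Emit:
{"api": "move_arm", "payload": {"offset": [[0, 0, -2], [0, 0, -3], [1, 0, -4], [2, -1, -4], [2, -1, -3]], "twist": [[0, 0, 0], [0, 0, 0], [0, 0, 0], [0, 0, 0], [0, 0, 0]], "grip": [0.6, 0.6, 0.6, 0.6, 0.6]}}

```text
time: 8.3
ee_pos: [0.4532, 0.2712, 0.2866]
tcp_rot: [180.0, 0.1, -179.7]
wrist_force: [0.4, 0.8, -0.4]
opening: 0.0511
grasp_force: 0.0
```

```bash
python3 b.py w3
```

```text
[30.9065  2.7812 11.4982 98.6586 -0.0148 30.6471] [0.4532 0.2712 0.2866] [ 179.983     0.0578 -179.7406]
[[-0.0034  0.9613  0.2756  0.3839]
 [ 1.      0.0032  0.0011  0.27  ]
 [ 0.0002  0.2756 -0.9613  0.4066]
 [ 0.      0.      0.      1.    ]] 65.6744446835068
window 0.87 [300.9, 282.6] [0.5561 0.293  0.098 ] [0.5652 0.2943 0.0818]
knob 0.69 [308.6, 242.4] [0.5063 0.2989 0.108 ] [0.5011 0.2977 0.1206]
stick_top 0.58 [256.7, 131.6] [0.3981 0.2515 0.138 ] [0.3982 0.2515 0.1372]
honer 0.65 [266.9, 246.5] [0.5566 0.2534 0.    ] [0.526  0.2563 0.072 ]
honer 0.52 [265.7, 125.8] [0.3985 0.2531 0.    ] [0.3936 0.2588 0.1378]
hone_wheel 0.96 [267.6, 263.0] [0.5538 0.2563 0.056 ] [0.5413 0.2573 0.0818]
stick_block 0.65 [250.6, 132.3] [0.4063 0.2346 0.    ] [0.3988 0.2465 0.1366]
```

View pics/w3.png

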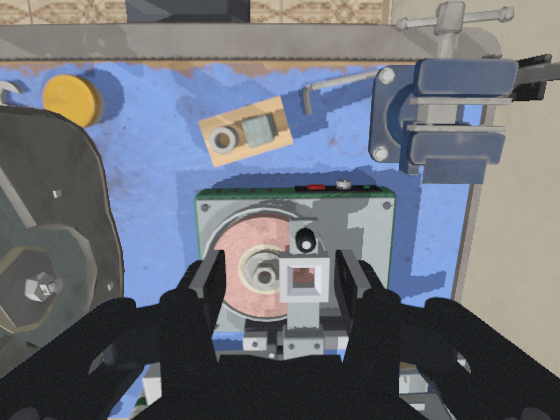

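The carriage block (279–328, 258–303) now stands over the wheel with pink showing through its window. The knob is at (306,241) and the stick top at (259,129). Fit the square outlines from depth.

```bash
cat > c.py <<'E'
from h import *
def cloud(p):
    v,u=np.mgrid[0:420,0:560]; f=210/np.tan(np.radians(p['vfov'])/2)
    K=np.array([[f,0,p['cx']],[0,f,p['cy']],[0,0,1]])
    s=cv2.undistortPoints(np.stack([u.ravel(),v.ravel()],1)[:,None].astype(float),K,np.array([p['k1'],0,0,0.]))[:,0]
    d=p['depth'].ravel(); ok=d>0; c=np.c_[s,np.ones(len(s))]*d[:,None]; M=T(p)
    return (c@M[:3,:3].T+M[:3,3])[ok]
def sq(P,c,r,z0,z1):
    m=(abs(P[:,0]-c[0])<r)&(abs(P[:,1]-c[1])<r)&(P[:,2]>z0)&(P[:,2]<z1); Q=P[m]
    print(len(Q),cv2.minAreaRect((Q[:,:2]*1000).astype(np.float32)),'z med',np.median(Q[:,2]), Q.min(0),Q.max(0))
if __name__=='__main__':
    np.set_printoptions(precision=4,suppress=True)
    for c in ['wrist','top']:
        P=cloud(cam(c))
        sq(P,(.555,.2955),.034,.094,.104); sq(P,(.399,.252),.03,.128,.15); sq(P,(.404,.233),.08,.035,.055)
E
python3 c.py
```

```text
1613 ((553.7811279296875, 296.3199768066406), (53.02537155151367, 52.019344329833984), 0.9518013596534729) z med 0.09717200090555328 [0.5269 0.2701 0.094 ] [0.5805 0.3227 0.0998]
763 ((398.6461486816406, 252.67112731933594), (22.143728256225586, 21.97063446044922), 16.79095458984375) z med 0.13722601646194194 [0.3861 0.2402 0.1293] [0.4114 0.265  0.1395]
4546 ((425.1223449707031, 241.942138671875), (117.73640441894531, 142.0204315185547), 0.01984500326216221) z med 0.04474682675824526 [0.3662 0.171  0.035 ] [0.484  0.313  0.0548]
240 ((555.9642333984375, 292.9122314453125), (62.85298538208008, 56.79145050048828), 1.8163717985153198) z med 0.09756740171796652 [0.5245 0.2644 0.094 ] [0.5872 0.3217 0.1029]
53 ((401.342041015625, 248.6373291015625), (23.656118392944336, 14.934255599975586), 29.881654739379883) z med 0.13746152348897578 [0.39   0.2398 0.1284] [0.4126 0.2597 0.1416]
553 ((429.7079162597656, 241.07101440429688), (108.36542510986328, 141.9170379638672), 0.5593830943107605) z med 0.04491545968524968 [0.3755 0.1706 0.0351] [0.484  0.3124 0.0547]
```

Fits: window centre (0.5538, 0.2963) at yaw ≈1°, outline 53×52. Stick top (0.3986, 0.2527) at yaw 16.8°, 22×22, z 0.137. Go above the stick.

Emit:
{"api": "move_arm", "payload": {"offset": [[2.7, -0.9, 4.3], [2.75, -0.95, 4.3], [0, 0, 0], [0, 0, 0], [0, 0, 0]], "twist": [[0, 0, 0], [0, 0, 0], [0, 0, -0.144], [0, 0, -0.144], [0, 0, 0]], "grip": [0.7, 0.7, 0.7, 0.7, 0.7]}}

```text
time: 9.25
ee_pos: [0.4007, 0.2536, 0.2001]
tcp_rot: [-180.0, -0.1, -163.1]
wrist_force: [-0.2, 0.2, -0.3]
opening: 0.06
grasp_force: 0.0
```

```bash
cat > d.py <<'E'
from c import *
p=cam('wrist'); P=cloud(p); o=p['obs']; print(o['ee_pos'],o['tcp_rot'],o['q'],o['wrist_force'])
sq(P,(.3986,.2527),.03,.128,.15)
E
python3 d.py; python3 plan.py .3986 .2527 .121 196.8 4
```

```text
[0.40072876 0.25361218 0.20013067] [-1.79969876e+02 -9.65916663e-02 -1.63073430e+02] [ 3.23306730e+01 -6.04625461e+00 -6.75642377e+00  8.93909542e+01
 -3.38444257e-03  1.54040804e+01] [-0.19731935  0.20736712 -0.29775563]
1358 ((398.10601806640625, 252.4468536376953), (21.802494049072266, 21.935888290405273), 16.690589904785156) z med 0.13720520671187542 [0.38558844 0.23949344 0.12811392] [0.41113274 0.26515273 0.13928138]
n 4 twist z -1.5716
[np.float64(0.07), np.float64(-0.01), np.float64(1.99)]
[np.float64(0.01), np.float64(0.07), np.float64(1.99)]
[np.float64(-0.07), np.float64(0.01), np.float64(1.99)]
[np.float64(-0.01), np.float64(-0.07), np.float64(1.99)]
```

Emit:
{"api": "move_arm", "payload": {"offset": [[0.27, 0, 2], [0, 0, 2], [0, 0, 2], [0, 0, 1.5], [0, 0, 0.4]], "twist": [[0, 0, 0], [0, 0, 0], [0, 0, 0], [0, 0, 0], [0, 0, 0]], "grip": [0.7, 0.7, 0.7, 0.7, 0.6], "force": 50}}

```text
time: 9.8
ee_pos: [0.3982, 0.2528, 0.1206]
tcp_rot: [-180.0, -0.1, -163.3]
wrist_force: [0.0, -0.4, 0.7]
opening: 0.0513
grasp_force: 0.0
```

Emit:
{"api": "move_arm", "payload": {"offset": [[0, 0, 0], [0, 0, 0], [0, 0, 0], [0, 0, 0], [0, 0, 0]], "twist": [[0, 0, 0], [0, 0, 0], [0, 0, 0], [0, 0, 0], [0, 0, 0]], "grip": [0.4, 0.25, 0, 0, 0]}}

```text
time: 10.3
ee_pos: [0.399, 0.2534, 0.1232]
tcp_rot: [180.0, 0.1, -163.2]
wrist_force: [-0.2, 0.6, 5.7]
opening: 0.0215
grasp_force: 49.7
```

Emit:
{"api": "move_arm", "payload": {"offset": [[0, 0, -0.5], [0, 0, -1], [0, 0, -1.5], [0, 0, -2], [0, 0, -2]], "twist": [[0, 0, 0], [0, 0, 0], [0, 0, 0], [0, 0, 0], [0, 0, 0]], "grip": [0, 0, 0, 0, 0], "force": 70}}

```text
time: 10.8
ee_pos: [0.3985, 0.253, 0.1939]
tcp_rot: [180.0, 0.0, -163.2]
wrist_force: [0.1, 0.7, -1.6]
opening: 0.0209
grasp_force: 68.4
```

Emit:
{"api": "move_arm", "payload": {"offset": [[0, 0, -2], [0, 0, -2], [0, 0, -2], [0, 0, -2], [0, 0, 0]], "twist": [[0, 0, 0], [0, 0, 0], [0, 0, 0.14], [0, 0, 0.14], [0, 0, 0]], "grip": [0, 0, 0, 0, 0]}}

```text
time: 11.3
ee_pos: [0.3991, 0.2534, 0.2756]
tcp_rot: [179.9, 0.2, -179.4]
wrist_force: [0.4, -0.5, -2.7]
opening: 0.0211
grasp_force: 68.5
```

```bash
cat > e.py <<'E'
from h import *
import sys
np.set_printoptions(precision=4,suppress=True)
o=bot.get_obs(); print(o['ee_pos'],o['tcp_rot'],o['wrist_force'],o['torque'])
for c in sys.argv[2:]:
    p=cam(c); save(p,sys.argv[1]+c)
    for n in ['stick_foot','stick_top','window']:
        for r in finder.pinpoint(p,n)[:2]:
            print(c,n,round(r['p'],2),r['position'],at_depth(p,r['position']), at_z(p,r['position'],o['ee_pos'][2]+(-.115 if n=='stick_foot' else .015) if n!='window' else .098))
E
python3 e.py s2 wrist scene top
```

```text
[0.3991 0.2534 0.2756] [ 179.8636    0.2211 -179.3667] [ 0.4097 -0.4728 -2.7027] [ 0.0119  0.0184 -0.0306]
wrist stick_foot 0.96 [280.5, 209.0] [0.3882 0.253  0.1984] [0.3995 0.2533 0.1606]
wrist stick_top 0.57 [281.3, 304.8] [0.3978 0.253  0.2901] [0.3975 0.253  0.2906]
wrist stick_top 0.57 [303.2, 240.7] [0.4728 0.281  0.0431] [0.3721 0.2602 0.2906]
wrist window 0.83 [317.3, 332.4] [0.3921 0.2634 0.3133] [0.5563 0.2948 0.098 ]
wrist window 0.3 [99.8, 149.2] [0.3713 0.0478 0.0232] [0.3629 0.0888 0.098 ]
scene stick_foot 0.97 [205.7, 227.1] [0.3884 0.2578 0.1584] [0.3841 0.2591 0.1606]
scene stick_top 0.89 [205.5, 174.6] [0.3921 0.2462 0.2882] [0.3853 0.2482 0.2906]
scene window 0.71 [171.0, 227.3] [0.5643 0.3026 0.0936] [0.5551 0.3046 0.098 ]
top stick_foot 0.72 [204.5, 193.1] [0.5435 0.2517 0.0801] [0.5284 0.2369 0.1606]
top stick_foot 0.38 [197.6, 243.9] [0.3955 0.242  0.2047] [0.3985 0.2507 0.1606]
top stick_top 0.43 [187.1, 240.8] [0.3709 0.1742 0.6283] [0.3964 0.2486 0.2906]
top window 0.82 [186.2, 186.0] [0.5643 0.3037 0.0752] [0.5596 0.2985 0.098 ]
```

View pics/s2wrist.png

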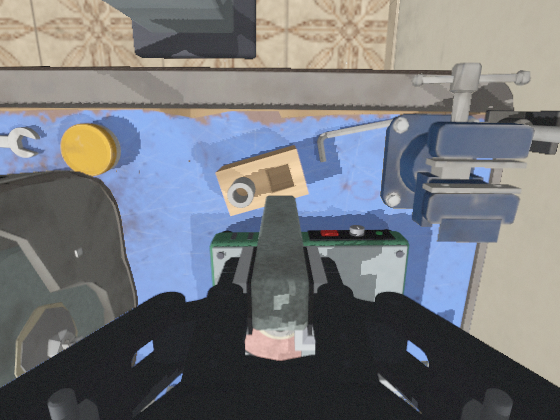

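The stick hangs upright in the gripper (foot edge at (281,200)) and the socket is empty. Check its tilt from depth before moving over the window.

```bash
cat > f.py <<'E'
from c import *
np.set_printoptions(precision=4,suppress=True)
p=cam('wrist'); P=cloud(p); o=p['obs']; t=o['ee_pos']; print(t,o['tcp_rot'],o['wrist_force'],o['torque'])
Q=P[(abs(P[:,0]-t[0])<.03)&(abs(P[:,1]-t[1])<.016)&(P[:,2]<t[2]-.03)&(P[:,2]>t[2]-.115)]
for lo in np.arange(-.115,-.03,.017):
    q=Q[(Q[:,2]-t[2]>lo)&(Q[:,2]-t[2]<lo+.017)&(Q[:,0]<t[0]+.004)]
    if len(q)>20: print(round(lo,3),len(q),'x face',np.median(q[:,0])-t[0],'y',np.percentile(q[:,1],[1,99])-t[1],np.percentile(q[:,1],[1,99]).mean()-t[1], 'yaw', np.degrees(np.polyfit(q[:,1],q[:,0],1)[0]))
E
python3 f.py; python3 plan.py .5538 .2963 .2756 -179.05 5
```

```text
[0.3985 0.253  0.272 ] [-179.9909   -0.0161 -179.2233] [ 0.1684  0.8777 -1.2125] [-0.02   -0.0327 -0.0074]
-0.115 154 x face -0.011193926787160857 y [-0.0115  0.0097] -0.0008916674058846996 yaw 0.13086409263555293
-0.098 220 x face -0.011139575714391114 y [-0.0115  0.0097] -0.0008964588240873428 yaw -0.06319257108699756
-0.081 277 x face -0.01109464474177052 y [-0.0117  0.0098] -0.0009334527301541606 yaw -0.06394502438644575
-0.064 349 x face -0.01110210267664058 y [-0.0116  0.0096] -0.0010262969419181922 yaw -0.1012625716805048
-0.047 470 x face -0.011083098601051944 y [-0.0117  0.0096] -0.0010575628268867932 yaw -0.10670519162752218
n 5 twist z -0.0006
[np.float64(-3.12), np.float64(0.82), np.float64(-0.07)]
[np.float64(-3.12), np.float64(0.82), np.float64(-0.07)]
[np.float64(-3.12), np.float64(0.82), np.float64(-0.07)]
[np.float64(-3.12), np.float64(0.82), np.float64(-0.07)]
[np.float64(-3.12), np.float64(0.82), np.float64(-0.07)]
```

Emit:
{"api": "move_arm", "payload": {"offset": [[-2, 0.5, 0], [-3.5, 0.95, 0], [-4, 1.1, 0], [-3.6, 1, 0], [-2.5, 0.65, 0]], "twist": [[0, 0, 0], [0, 0, 0], [0, 0, 0], [0, 0, 0], [0, 0, 0]], "grip": [0, 0, 0, 0, 0]}}

```text
time: 12.45
ee_pos: [0.5559, 0.2975, 0.2711]
tcp_rot: [-180.0, -0.0, -179.3]
wrist_force: [0.9, 0.6, -0.8]
opening: 0.0211
grasp_force: 68.6
```

Emit:
{"api": "move_arm", "payload": {"offset": [[0, 0, 1], [0, 0, 1.5], [0, 0, 1], [0, 0, 0]], "twist": [[0, 0, 0], [0, 0, 0], [0, 0, 0], [0, 0, 0]], "grip": [0, 0, 0, 0]}}

```text
time: 12.85
ee_pos: [0.5528, 0.2967, 0.2356]
tcp_rot: [-179.9, -0.1, -179.2]
wrist_force: [0.4, -0.1, -2.3]
opening: 0.0214
grasp_force: 68.8
```

```bash
python3 f.py; python3 e.py s3 wrist scene
```

```text
[0.5528 0.2967 0.2356] [-179.9331   -0.1323 -179.2295] [ 0.438  -0.0988 -2.2705] [0.0316 0.0063 0.0579]
-0.115 152 x face -0.011382180214643323 y [-0.0118  0.0095] -0.001127781420731555 yaw 0.09069334290301063
-0.098 218 x face -0.01132670085567311 y [-0.0115  0.0095] -0.001033216040820184 yaw -0.09851356389074278
-0.081 274 x face -0.011248242861634061 y [-0.0118  0.0098] -0.0010067787781320447 yaw 0.021602837896108208
-0.064 354 x face -0.011186543902346524 y [-0.0116  0.0095] -0.0010257055485213273 yaw 0.03499557843510308
-0.047 467 x face -0.011148536400291342 y [-0.0117  0.0095] -0.001080418701605912 yaw -0.03923415759140352
[0.5531 0.2969 0.2368] [-179.9732   -0.0579 -179.2264] [-0.0833 -0.8142 -1.0349] [-0.0207  0.0469 -0.0208]
wrist stick_foot 0.84 [281.6, 210.2] [0.5419 0.2969 0.162 ] [0.5538 0.2973 0.1218]
wrist stick_top 0.56 [279.0, 306.1] [0.5526 0.2956 0.251 ] [0.5521 0.2956 0.2518]
scene stick_foot 0.81 [171.4, 219.8] [0.6121 0.2889 0.0936] [0.5501 0.3022 0.1218]
scene stick_foot 0.49 [191.0, 256.9] [0.4685 0.2806 0.0433] [0.3294 0.3155 0.1218]
scene stick_top 0.88 [169.8, 173.0] [0.5432 0.2933 0.2543] [0.5503 0.2917 0.2518]
scene window 0.75 [173.5, 227.9] [0.5638 0.2962 0.0906] [0.5482 0.2996 0.098 ]
```

View pics/s3wrist.png

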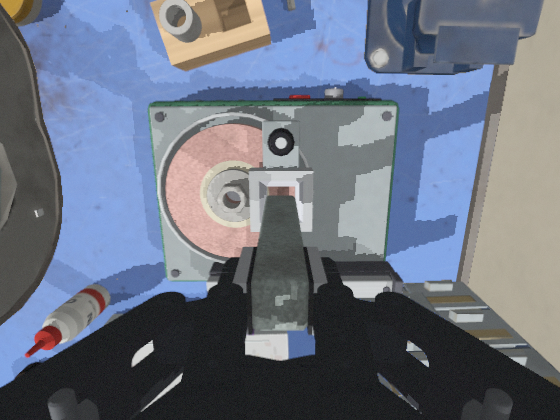

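The stick foot (281,200) sits over the window mouth, with the block's edges at columns 250–313 and its front edge at row 170. Refit the block edges from here.

```bash
cat > g.py <<'E'
from c import *
np.set_printoptions(precision=4,suppress=True)
p=cam('wrist'); P=cloud(p); o=p['obs']; t=o['ee_pos']; print(t,o['tcp_rot'])
B=P[(abs(P[:,0]-.554)<.036)&(abs(P[:,1]-.2965)<.036)&(P[:,2]>.0955)&(P[:,2]<.1005)]
for lo in np.arange(.524,.58,.006):
    q=B[(B[:,0]>=lo)&(B[:,0]<lo+.006)]
    if len(q)>8: print(round(lo,3),len(q),'y',q[:,1].min(),q[:,1].max(),(q[:,1].min()+q[:,1].max())/2)
for lo in np.arange(.27,.325,.006):
    q=B[(B[:,1]>=lo)&(B[:,1]<lo+.006)]
    if len(q)>8: print('y',round(lo,3),len(q),'x',q[:,0].min(),q[:,0].max())
E
python3 g.py
```

```text
[0.554  0.2972 0.2376] [ 179.982     0.0324 -179.241 ]
0.524 200 y 0.27022956152320954 0.32194751953982953 0.29608854053151956
0.53 466 y 0.27012673824929795 0.3221721606566643 0.29614944945298116
0.536 239 y 0.27016231328365053 0.32168595591138655 0.29592413459751854
0.542 175 y 0.2707861194168191 0.3218391096566359 0.2963126145367275
0.548 165 y 0.2707980779669322 0.3219841909121038 0.29639113443951803
0.554 171 y 0.2706477608931813 0.3223664043704608 0.2965070826318211
0.56 163 y 0.27058064846553687 0.3225647429345485 0.2965726957000427
0.566 165 y 0.2714131936376617 0.3227468679768287 0.2970800308072452
0.572 150 y 0.2712379086998133 0.32216649833489647 0.2967022035173549
0.578 32 y 0.27135284206660665 0.3222574438039936 0.29680514293530014
y 0.27 418 x 0.5280665289780451 0.5799915429275634
y 0.276 328 x 0.5278939227576482 0.5797458685583812
y 0.282 86 x 0.5277356669487558 0.5390500502004394
y 0.288 99 x 0.5276662432149493 0.5381577185298339
y 0.294 86 x 0.5276996415607016 0.5396661618615187
y 0.3 94 x 0.5275953719396879 0.5379905621019972
y 0.306 87 x 0.5276122910994993 0.5668986868825652
y 0.312 402 x 0.5274817783522074 0.5789890323395995
y 0.318 326 x 0.5273870253488422 0.5790376100533287
```

Emit:
{"api": "move_arm", "payload": {"offset": [[0, 0.03, 0.8], [0, 0, 0.8], [0, 0, 0.6], [0, 0, 0.3], [0, 0, 0.2]], "twist": [[0, 0, 0], [0, 0, 0], [0, 0, 0], [0, 0, 0], [0, 0, 0]], "grip": [0, 0, 0, 0, 0]}}

```text
time: 13.85
ee_pos: [0.5538, 0.2973, 0.2096]
tcp_rot: [-180.0, -0.0, -179.2]
wrist_force: [-0.3, -0.1, -1.6]
opening: 0.0212
grasp_force: 68.8
```

Emit:
{"api": "move_arm", "payload": {"offset": [[0, 0, 0.2], [0, 0, 0.2], [0, 0, 0.2], [0, 0, 0.2], [0, 0, 0]], "twist": [[0, 0, 0], [0, 0, 0], [0, 0, 0], [0, 0, 0], [0, 0, 0]], "grip": [0, 0, 0, 0, 0]}}

```text
time: 14.35
ee_pos: [0.5539, 0.2974, 0.2019]
tcp_rot: [-180.0, -0.0, -179.2]
wrist_force: [0.5, -0.3, -0.8]
opening: 0.0211
grasp_force: 68.8
```

Emit:
{"api": "move_arm", "payload": {"offset": [[0, 0, 0.2], [0, 0, 0.2], [0, 0, 0.2], [0, 0, 0.2], [0, 0, 0.2]], "twist": [[0, 0, 0], [0, 0, 0], [0, 0, 0], [0, 0, 0], [0, 0, 0]], "grip": [0, 0, 0, 0, 0]}}

```text
time: 14.85
ee_pos: [0.5539, 0.2974, 0.192]
tcp_rot: [-180.0, -0.0, -179.2]
wrist_force: [0.7, -0.1, -0.4]
opening: 0.0213
grasp_force: 68.8
```

Emit:
{"api": "move_arm", "payload": {"offset": [[0, 0, 0.1], [0, 0, 0.1], [0, 0, 0]], "twist": [[0, 0, 0], [0, 0, 0], [0, 0, 0]], "grip": [0, 0, 0]}}

```text
time: 15.15
ee_pos: [0.5539, 0.2974, 0.1901]
tcp_rot: [-180.0, -0.0, -179.2]
wrist_force: [0.0, 0.3, -1.4]
opening: 0.0213
grasp_force: 68.8
```

Emit:
{"api": "move_arm", "payload": {"offset": [[0, 0, 0.1], [0, 0, 0.1], [0, 0, 0]], "twist": [[0, 0, 0], [0, 0, 0], [0, 0, 0]], "grip": [0, 0, 0]}}

```text
time: 15.45
ee_pos: [0.5539, 0.2974, 0.188]
tcp_rot: [-180.0, -0.0, -179.2]
wrist_force: [0.8, 0.1, -1.7]
opening: 0.0211
grasp_force: 68.8
```

Emit:
{"api": "move_arm", "payload": {"offset": [[0, 0, 0.05], [0, 0, 0.05], [0, 0, 0]], "twist": [[0, 0, 0], [0, 0, 0], [0, 0, 0]], "grip": [0, 0, 0]}}

```text
time: 15.75
ee_pos: [0.554, 0.2974, 0.1873]
tcp_rot: [180.0, 0.0, -179.2]
wrist_force: [0.8, 0.2, -1.0]
opening: 0.0213
grasp_force: 69.0
```

Emit:
{"api": "move_arm", "payload": {"offset": [[0, 0, 0.05], [0, 0, 0.05], [0, 0, 0]], "twist": [[0, 0, 0], [0, 0, 0], [0, 0, 0]], "grip": [0, 0, 0]}}

```text
time: 16.05
ee_pos: [0.554, 0.2974, 0.1872]
tcp_rot: [180.0, 0.1, -179.2]
wrist_force: [-0.8, -0.9, 5.4]
opening: 0.0213
grasp_force: 70.0
```

Emit:
{"api": "move_arm", "payload": {"offset": [[0, 0, 0.05], [0, 0, 0], [0, 0, 0]], "twist": [[0, 0, 0], [0, 0, 0], [0, 0, 0]], "grip": [0, 0, 0]}}

```text
time: 16.35
ee_pos: [0.5541, 0.2975, 0.1872]
tcp_rot: [180.0, 0.1, -179.2]
wrist_force: [-2.1, -1.4, 7.8]
opening: 0.0211
grasp_force: 70.4
```

```bash
python3 e.py s4 wrist scene; python3 g.py; python3 f.py
```

```text
[0.5541 0.2975 0.1872] [ 179.9526    0.0971 -179.2438] [-2.12   -1.4477  7.773 ] [-0.3949  0.5626 -0.036 ]
wrist stick_foot 0.69 [279.7, 205.2] [0.5431 0.2964 0.1008] [0.5512 0.2965 0.0722]
wrist stick_top 0.95 [278.7, 307.0] [0.5539 0.2961 0.2016] [0.5535 0.2961 0.2022]
scene stick_foot 0.7 [178.1, 232.5] [0.4931 0.3012 0.1086] [0.5672 0.2844 0.0722]
scene stick_top 0.75 [171.5, 192.9] [0.5423 0.2952 0.2004] [0.5376 0.2963 0.2022]
scene window 0.94 [171.3, 226.8] [0.5464 0.3055 0.1034] [0.5578 0.3031 0.098 ]
scene window 0.32 [217.9, 277.2] [0.3753 0.2417 0.0211] [0.2555 0.2795 0.098 ]
[0.5541 0.2974 0.1872] [ 179.9554    0.0965 -179.2438]
0.524 316 y 0.2701160029647519 0.322176927924965 0.29614646544485845
0.53 695 y 0.2699677888488652 0.321838156915134 0.2959029728819996
0.536 339 y 0.2704439834379339 0.321913829455309 0.2961789064466215
0.542 337 y 0.27031239094795584 0.3222834273521177 0.29629790915003673
0.548 250 y 0.27090266335982116 0.3225867934547891 0.29674472840730515
0.554 242 y 0.2708023120516101 0.3220808983741327 0.2964416052128714
0.56 239 y 0.2706528509813415 0.3223
[... 570 characters left out ...]
657120018
y 0.318 429 x 0.5271099944385624 0.5736330745967101
[0.5541 0.2975 0.1873] [ 179.9507    0.099  -179.2429] [-2.5222 -1.606   8.2482] [-0.3844  0.5342 -0.0182]
-0.115 43 x face -0.011158346625488202 y [-0.0131  0.0156] 0.0012667365555564247 yaw -26.134259498711348
-0.098 1705 x face -0.01901584576614923 y [-0.0158  0.0157] -4.522256502681454e-05 yaw 4.320749201419072
-0.081 280 x face -0.011153979236306788 y [-0.0116  0.0096] -0.001000594497240992 yaw 0.015379863127676892
-0.064 352 x face -0.011103248448744218 y [-0.0117  0.0096] -0.001018621506209516 yaw -0.11793202940864038
-0.047 476 x face -0.011098112070037192 y [-0.0117  0.0096] -0.0010380440741503683 yaw 0.017729454455577283
```

View pics/s4wrist.png

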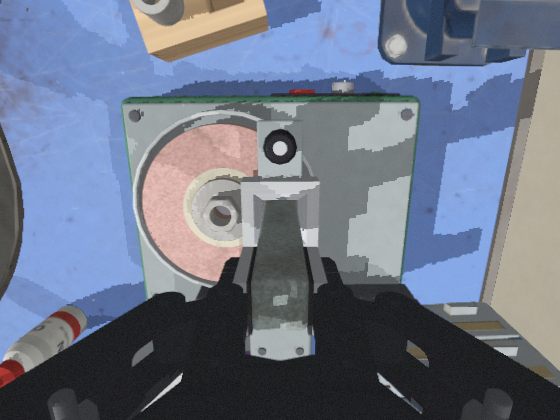

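The stick stands upright through the window (stick at column 280, window 242–320). The carriage is unmoved at the stop, and the push on the wheel is about 8 N plus the 1.6 N weight, near 10 N. Handing in.

```bash
python3 -c "
from h import *
print(bot.get_obs()['wrist_force']); print(bot.job_done())"
```

```text
[-1.16761654 -1.1170382   7.87816396]
the job is handed in; nothing more can be done
None
```

The job is handed in: the carriage is home against its stop, and the stick stands upright through the window on the wheel, still gripped and pressed with about 10 N; the tin, clipper and screwdriver were not touched.

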